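Show the balm jar's label to the phone camera on a bedside table

ROBOT

A 6-joint arm with a two-finger parallel gripper is mounted at the origin on the work surface. World frame = base frame: x ahead of the robot, y to its left, z up, the work surface at z = 0. Lengths are in m, angles in rad, forces in N, time in s.
With the tool pointing down it reaches from about 0.25 to 0.775 m from the base axis. Payload 8.9 kg.
Tool frame: the origin (TCP) lies on the centre line of the jaws, within the pads' length; the fingertips stand 14 mm ahead of it and the grasp point (between the pads) lies 5 mm behind it; z points along the fingers, y is the line along which they close (so a half turn about z gives the same grasp; the last joint's range is limited). The gripper opens to 85 mm and grips with 20 to 120 N. Pads are 22 mm wide; open, the fingers measure 114 mm over their backs; the gripper's body (76 mm by 85 mm) begins 54 mm behind the grasp point. The pads swing forward as they close: fully open they stand 13 mm farther back than shut.
Start: joints at [-1.283, 0.291, -0.153, 1.127, 0, 1.431], TCP at [0.217, -0.478, 0.245] pointing down, gripper open.
Joint ranges: [-2.52, 2.52], [-0.91, 1.74], [-1.3, 1.37], [-1.96, 2.02], [-1.52, 1.47], [-3.14, 3.14]. Speed limits (rad/s): [2.22, 2.22, 2.79, 3.14, 3.14, 3.14].

INTERFACE

Orientations are given as a 3x3 rotation matrix whose columns are the frame's x, y, z axes.
In Python, from rig import r gives the robot as it stands.
- The arm moves only by the tool drive_tool, never from a script. Its argument "increments" is a list of rows, each a list of 7 numbers: the opening, from -1 (shut) to 1 (fully open), then the shift along the tool's x, y, z in cm, then the turn, a rotation vector about the tool's x, y, z in rad. In form: [[gripper, dx, dy, dz, wx, wy, wz], ...]. A call has 1 to 8 rows; each row is the pose to reach, as a shift and turn from the pose commanded when the call began, along the tool's axes at that moment; what a row does not reach only later rows make up. A row lasts 1/12 s, in which the tool goes at most 41.7 mm and 7.16 degrees, less where a joint would pass 70% of its speed; a pose out of reach is approached as far as the arm can. A call with a gripper value outside its range is refused whole. The fingers move at their own pace and stop on an object; "squeeze" is the grip in N (left out, the last holds). Time passes only in rows, so rows that repeat a pose let the fingers close. It gives the time, the measured TCP pose, the force, the opening and the grip force at its end, in the units of the state.
- r.observe(): the state, without advancing time (a new reading comes with each control period).
- r.grab_frame(name): name is "side" or "top"; returns a dict with "frame" (384x512x3 uint8, red, green, blue), "intrinsics" (3x3 intrinsics, pixels), "camera_from_world" (4x4, takes a point from world to camera coordinates). Camera axes: x right, y down, z forward; pixel columns grow to the right and rows downward; lengths in m; the calibration is good to about 2 mm. A picture is of the moment at which its call begins. There is no depth.
- r.sign_off(): hands the job in; it is judged then, once.
The state is a dict: "clock": time; "qpos": joint angles; "joint_velocities": joint speeds; "effort": joint torques, N m; "tcp_pos": TCP position; "tool_rot": TCP orientation; "wrist_force": force on the tool from outside, world axes, zero at the start; "ft_torque": the same for the moment, N m; "finger_gap": finger opening in m; "grasp_force": force on a finger pad.
Only numpy, scipy, OpenCV 4.12 (cv2) and the standard library are available. Lean on these libraries where they do the work, as an engineer would, in place of code of your own. Each camera call takes 0.05 s, during which the arm holds its last target. There are 200 camera calls.

TASK

The nurse on the video call wants to see the label of the small brown jar: first clear the steel lota out of the phone's view, keeping it upright, and stand it fully on its round cork coaster. Then take the jar by its red cap and hold it up in the air in front of the phone, upright, the label facing the phone's front camera, straight ahead of it, level with it and about 15 cm away, and keep holding it still there: the job finishes with the jar in the grip. Do not shift the phone or disturb the other things on the table.

Things in the scene. Friction and masses are not known exactly. Their poses are not given: they have to be found in the camera images.
- phone: Smartphone (72 mm wide, 145 tall, 9 thick) upright in portrait, clipped in a loose weighted desk stand with a round 100 mm dark base 12 mm thick; phone's top 158 mm above the table. Origin on the table under the middle of the phone; screen and front camera look level along its own -x axis, z up. The base reaches 35 mm in front of the origin and 65 mm behind
- phone_lens (a point): The phone's front camera, a black dot in a white ring at the top middle of the screen, 150 mm above the table. Axes as the phone's: it looks along -x, z up
- lota: Empty steel lota (round water pot), 125 mm tall, 0.15 to 0.3 kg, at first in front of the phone. Origin under its foot's middle, z up. Foot 62 mm across, belly 110 mm at 45 mm height, neck 60 mm at 104 mm height; rim a plain upright band 70 mm across outside, 115 to 125 mm high, open on top, wall 3 mm. Can be taken from above across the outside of the rim
- coaster: Round cork coaster, 110 mm across, 5 mm thick, fixed on the table; the lota's place. Origin at the centre of its underside
- jar: Small brown glass jar, red twist cap (shut tight), 68 mm tall, 0.1 to 0.18 kg, standing on the table. Glass 47 mm across up to 46 mm height, ribbed red cap 50 mm across from 46 to 68 mm. Origin at the centre of its underside, z up; its own +x axis points out through the middle of the paper label (its yaw tells which way the label faces)
- jar_label (a point): Middle of the jar's label (white paper with a green band and a yellow square, about 43 mm wide round the glass, 30 mm tall), on the glass's surface, 24 mm out along the jar's +x axis and 23 mm above its underside
- soap_case: Green plastic soap case, shut, 107 x 74 x 38 mm, to be left alone. Origin under its middle
- peg: Pink plastic clothes peg, 76 mm long, lying flat, 12 mm high, to be left alone. Origin under its middle, x along it
- back_scratcher: Wooden back-scratcher, 420 mm long, 42 mm wide at its hand, up to 20 mm high, lying flat, to be left alone. Origin under its middle, x along it towards the hand
- tumbler: Steel tumbler, 72 mm across, 100 mm tall, to be left alone. Origin under its middle
- remote: Black TV remote, 170 x 46 x 18 mm, to be left alone. Origin under its middle, x along it
- glasses_case: Dark blue spectacles case, 160 x 62 x 41 mm, to be left alone. Origin under its middle, x along it
- clock: Cream alarm clock, 90 mm wide, 42 mm deep, 95 mm tall, to be left alone. Origin under its middle, face to its -x

How it is judged:
On the way, in this order (a step that is already met when the one before it is completed fails the run):
1. the lota stands upright on its coaster and has been let go (horizontal distance between lota and coaster below 0.025 m and z of lota in the frame of coaster between 0.003 and 0.009 m and angle between lota's own z axis and vertical below 0.1 rad and contact force between the fingers and lota below 0.2 N and linear speed of lota below 0.02 m/s), for 0.2 s.
2. the jar is lifted off the table in the gripper (height (world z) of jar above 0.04 m and contact force between the fingers and jar above 0.8 N), for 0.2 s.
At the end, for the whole second after the job is handed in: Jar still in the grip by its cap only, underside over 85 mm up, upright to 0.2 rad; label 110 to 190 mm ahead of the lens, 30 mm off at most sideways and in height, facing it (lens within 55 mm of the label's straight-out line). Lota upright on the coaster, centred to 25 mm, let go (x of jar_label in the frame of phone_lens between -0.19 and -0.11 m and y of jar_label in the frame of phone_lens between -0.03 and 0.03 m and z of jar_label in the frame of phone_lens between -0.03 and 0.03 m and angle between jar's own z axis and vertical below 0.2 rad and x of phone_lens in the frame of jar above 0.1 m and y of phone_lens in the frame of jar between -0.055 and 0.055 m and height (world z) of jar above 0.085 m and contact force between the fingers and jar_c1 above 0.8 N and contact force between the fingers and jar_c0 below 0.3 N and linear speed of jar below 0.02 m/s and angular speed of jar below 0.15 rad/s and horizontal distance between lota and coaster below 0.025 m and z of lota in the frame of coaster between 0.003 and 0.009 m and angle between lota's own z axis and vertical below 0.1 rad and contact force between the fingers and lota below 0.2 N); the arm keeps its last pose, push and grip.
It fails at once if the lota is tipped (more than 0.5 rad) (angle between lota's own z axis and vertical above 0.5 rad).
It fails at once if the phone or its stand is shifted (more than 20 mm) or tipped (distance of phone from where it was at the start of the episode above 0.02 m or angle between phone's own z axis and vertical above 0.2 rad).
It fails at once if another thing on the table is shifted by more than 30 mm (distance of any of soap_case, peg, back_scratcher, tumbler, remote, glasses_case, clock from where it was at the start of the episode above 0.03 m).
It also fails if it takes over 58 s, if anything falls off the work surface, if the arm or the gripper's body presses on something with over 40 N, if the wrist force passes 120 N, or if a joint passes its speed limit or range.

## Working session

There is one attempt and no reset: what is moved stays moved. The work goes in short steps, Python scripts to look and compute and a tool call to move; the robot and the scene stay as the last step left them, time stands still between calls to the robot, and variables do not carry over. Pictures are saved under pics/ and viewed, at most 10 in all, crops included, and the job is handed in when it is done.

Besides the shell and the picture viewer there is one more tool, called by a JSON object that holds its "fn" and its "kwargs", one argument or row to a line. drive_tool: Moves the arm, as the interface text tells. Its arguments: {"type":"object","properties":{"increments":{"type":"array","items":{"type":"array","items":{"type":"number"}}},"squeeze":{"type":"number"}},"required":["increments"]}

```bash
mkdir -p pics; cat > h.py <<'E'
import numpy as np, cv2
from rig import r
def snap(n,f):
    d=r.grab_frame(n); cv2.imwrite(f,cv2.resize(d['frame'][:,:,::-1],(800,600),interpolation=cv2.INTER_CUBIC)); 
    np.savez(f'cal_{n}.npz',K=d['intrinsics'],T=d['camera_from_world']); return d
def cal(n):
    d=np.load(f'cal_{n}.npz'); return d['K'],d['T']
S=800/512
def ray(n,u,v):  # u,v in 800x600 picture
    K,T=cal(n); d=T[:3,:3].T@np.linalg.solve(K,[(u+.5)/S-.5,(v+.5)/S-.5,1]); return -T[:3,:3].T@T[:3,3],d
def atz(n,u,v,z):
    o,d=ray(n,u,v); return o+d*(z-o[2])/d[2]
def tri(a,b):
    A=[];B=[]
    for n,u,v in (('top',*a),('side',*b)):
        o,d=ray(n,u,v); d/=np.linalg.norm(d); P=np.eye(3)-np.outer(d,d); A.append(P);B.append(P@o)
    A=np.vstack(A);B=np.hstack(B); x,*_=np.linalg.lstsq(A,B,rcond=None); return x, np.linalg.norm(A@x-B)
def proj(n,p):
    K,T=cal(n); c=K@(T[:3,:3]@np.asarray(p)+T[:3,3]); return (c[:2]/c[2]+.5)*S-.5
E
python3 - <<'E'
from h import *
np.set_printoptions(precision=3,suppress=True)
for n in('top','side'):
    d=snap(n,f'pics/{n}0.png');T=d['camera_from_world'];print(n,d['intrinsics'][0],-T[:3,:3].T@T[:3,3],T[2,:3])
print(r.observe())
E
```

```text
top [429.588   0.    254.383] [ 0.513 -0.009  1.832] [ 0.045  0.003 -0.999]
side [380.205   0.    262.027] [0.103 0.921 0.76 ] [ 0.401 -0.746 -0.531]
{'clock': 0.1, 'qpos': array([-1.283,  0.291, -0.154,  1.127,  0.   ,  1.432]), 'joint_velocities': array([ 0.002, -0.002,  0.001, -0.   ,  0.001, -0.001]), 'effort': array([  0.002, -53.798,  33.192,   0.009,  -0.   ,  -0.   ]), 'tcp_pos': array([ 0.217, -0.478,  0.245]), 'tool_rot': array([[ 0.91 ,  0.414, -0.   ],
       [ 0.414, -0.91 ,  0.001],
       [ 0.   , -0.001, -1.   ]]), 'wrist_force': array([-0.499,  0.54 , -0.213]), 'ft_torque': array([-0.013, -0.035, -0.006]), 'grasp_force': 0.0, 'finger_gap': 0.0853960666593386}
```

View pics/top0.png

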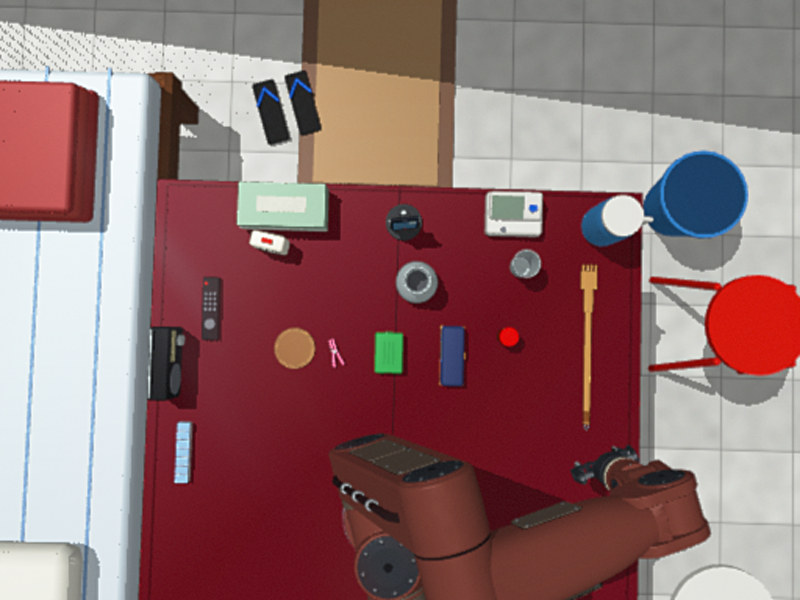

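View pics/side0.png

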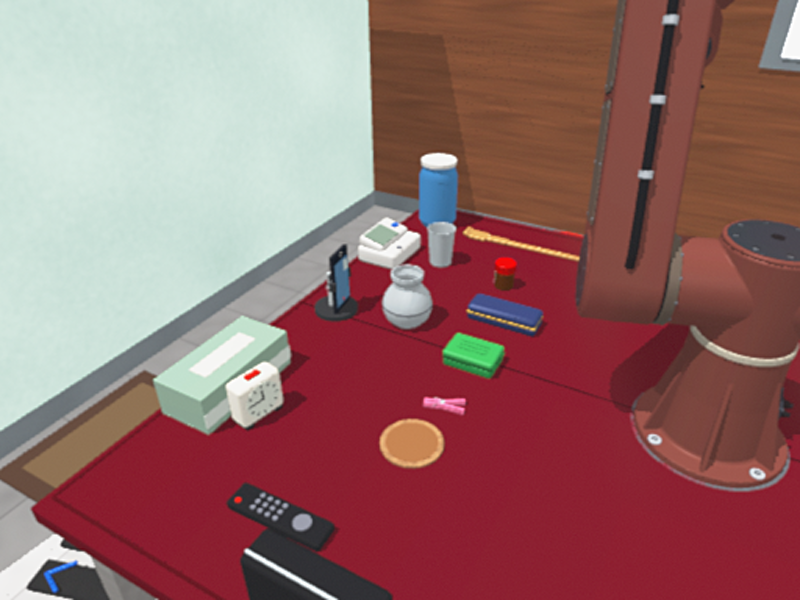

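Overview: phone at about top (404,222), lota (417,283), coaster (294,348), jar (510,337). Next, enlarged crops of these.

```bash
python3 - <<'E'
from h import *
t=cv2.imread('pics/top0.png');s=cv2.imread('pics/side0.png')
def c(im,u,v,w=66,h=50): return cv2.resize(im[v:v+h,u:u+w],(396,300),interpolation=cv2.INTER_CUBIC)
# 6x
a=np.hstack([c(t,372,200),c(t,388,258)]);b=np.hstack([c(t,480,312),c(s,472,248)])
cv2.imwrite('pics/c1.png',np.vstack([a,b]))
def c(im,u,v,w=100,h=75): return cv2.resize(im[v:v+h,u:u+w],(400,300),interpolation=cv2.INTER_CUBIC)
a=np.hstack([c(s,305,242),c(s,360,258)]);b=np.hstack([c(t,260,312),c(s,365,405)])
cv2.imwrite('pics/c2.png',np.vstack([a,b]))
E
```

```text
(no output)
```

View pics/c1.png

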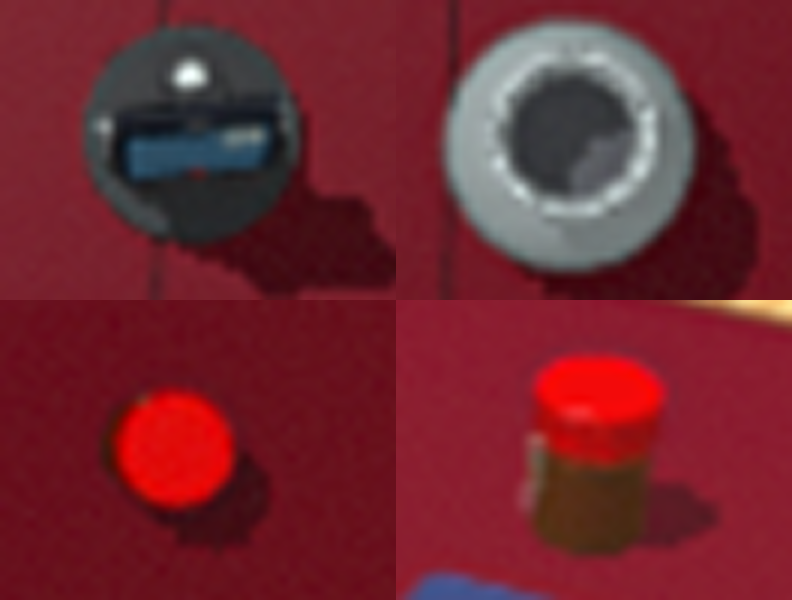

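View pics/c2.png

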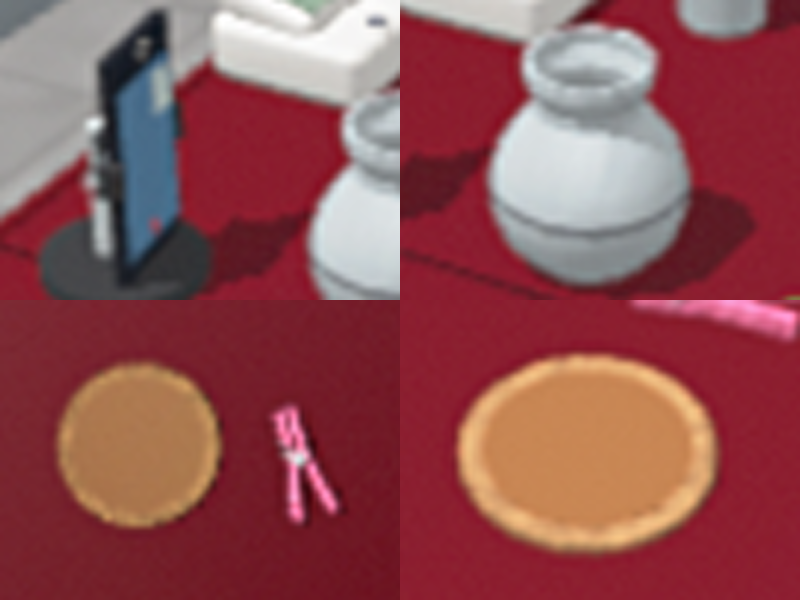

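Readings (800-px pictures): lota rim top (417.8,279.7), side (407.3,273); coaster top (294.8,348), side (412,443.3); cap top (509.3,336.8), side (505.8,262.7); lens side (340,253.8). The label shows only as a sliver at the jar's left edge in the side view.

```bash
python3 - <<'E'
from h import *
np.set_printoptions(precision=4,suppress=True)
for n,a,b in(('lota rim',(417.8,279.7),(407.3,273)),('coaster',(294.8,348),(412,443.3)),('cap',(509.3,336.8),(505.8,262.7))): print(n,*tri(a,b))
print('base',atz('top',403.8,222,.012),'lens',atz('side',340,253.8,.15))
print('belly',atz('top',388+(569-396)/6,258+145/6,.045))
# phone screen bottom edge & top back edge, left/right
for z,l,rr in((.15,(113,122),(279,106)),(.015,(130,178),(270,165))):
    p=atz('top',372+l[0]/6,200+l[1]/6,z);q=atz('top',372+rr[0]/6,200+rr[1]/6,z);d=p-q;print('ph',p,q,np.linalg.norm(d),np.degrees(np.arctan2(-d[0],d[1])))
# phone top corners in side view: near-left top and far-right top, bottom
for u,v,z in((101,65,.158),(165,12,.158),(118,284,.013),(178,228,.013)): print(atz('side',305+u/4,242+v/4,z))
j=tri((509.3,336.8),(505.8,262.7))[0]
o,_=ray('side',1,1);print('jar->cam az',np.degrees(np.arctan2(*(o-j)[[1,0]])))
for n,uv in(('case',((441,326),(466,386))),('tumbler',((525,265),)),('soap',((376,333),(403,374)))): print(n,[atz('top',*x,.04) for x in uv])
E
```

```text
lota rim [ 0.6333 -0.0545  0.12  ] 0.0006001505803758091
coaster [ 0.446   0.2725 -0.0024] 0.000323014444073491
cap [ 0.4944 -0.3004  0.0627] 0.0005197417036463513
base [ 0.7979 -0.0147  0.012 ] lens [ 0.7764 -0.0124  0.15  ]
belly [ 0.6323 -0.0539  0.045 ]
ph [0.7796 0.0185 0.15  ] [ 0.7883 -0.051   0.15  ] 0.07008631107605318 7.157552952195977
ph [0.7756 0.0123 0.015 ] [ 0.7834 -0.051   0.015 ] 0.06379030608712556 6.953698739488283
[0.7745 0.0264 0.158 ]
[ 0.7786 -0.0409  0.158 ]
[0.7796 0.0196 0.013 ]
[ 0.7823 -0.046   0.013 ]
jar->cam az 107.7816089181325
case [array([ 0.5174, -0.1216,  0.04  ]), array([ 0.3601, -0.1921,  0.04  ])]
tumbler [array([ 0.6869, -0.3422,  0.04  ])]
soap [array([0.4938, 0.0511, 0.04  ]), array([ 0.3871, -0.0239,  0.04  ])]
```

{"fn": "drive_tool", "kwargs": {
  "increments": [
    [1,3.8,-1.5,0,0,0,-0.1],
    [1,7.6,-3,0,0,0,-0.22],
    [1,11.4,-4.4,0,0,0,-0.34],
    [1,15.2,-5.9,0,0,0,-0.46],
    [1,19,-7.3,0,0,0,-0.58],
    [1,22.8,-8.8,0,0,0,-0.7],
    [1,26.6,-10.3,0,0,0,-0.82],
    [1,30,-11.5,0,0,0,-0.92]
  ]
}}

```text
clock: 0.77
tcp_pos: [0.4439, -0.2468, 0.2452]
tool_rot: [[0.216, 0.976, -0.0], [0.976, -0.216, 0.0], [0.0, -0.0, -1.0]]
wrist_force: [0.5, -1.7, 0.8]
finger_gap: 0.0855
grasp_force: 0.0
```

```bash
cat >> h.py <<'E'
def to(x,y,z,yaw):
    o=r.observe();R=o['tool_rot'];p=o['tcp_pos'];c,s=np.cos(yaw),np.sin(yaw)
    G=np.array([[c,s,0],[s,-c,0],[0,0,-1.]])
    print('t',o['clock'],p.round(4),'yaw',np.arctan2(R[1,0],R[0,0]).round(3),'gap',round(o['finger_gap'],4),'gf',o['grasp_force'],'F',o['wrist_force'].round(1))
    print('d cm',(R.T@(np.array([x,y,z])-p)*100).round(2),'w',cv2.Rodrigues(R.T@G)[0].ravel().round(3))
E
python3 -c "
from h import *
to(.633,-.0545,.22,1.571)"
```

```text
t 0.7667 [ 0.4439 -0.2468  0.2452] yaw 1.353 gap 0.0855 gf 0.0 F [ 0.5 -1.7  0.8]
d cm [22.85 14.32  2.52] w [-0.    -0.    -0.218]
```

{"fn": "drive_tool", "kwargs": {
  "increments": [
    [1,3.3,2.1,0.3,0,0,-0.04],
    [1,6.8,4.2,0.6,0,0,-0.08],
    [1,10.2,6.4,1,0,0,-0.12],
    [1,13.6,8.6,1.5,0,0,-0.16],
    [1,17,10.7,2,0,0,-0.2],
    [1,20.4,12.8,2.5,0,0,-0.22],
    [1,22.9,14.4,2.5,0,0,-0.22],
    [1,22.9,14.4,2.5,0,0,-0.22]
  ]
}}

```text
clock: 1.43
tcp_pos: [0.6367, -0.0534, 0.2188]
tool_rot: [[-0.0, 1.0, -0.0], [1.0, 0.0, 0.002], [0.002, -0.0, -1.0]]
wrist_force: [-0.9, 0.0, 1.0]
finger_gap: 0.0852
grasp_force: 0.0
```

```bash
python3 - <<'E'
from h import *
to(.633,-.0545,.115,1.571)
d=snap('top','pics/t1.png');e=snap('side','pics/s1.png')
a=cv2.imread('pics/t1.png')[200:350,340:490];b=cv2.imread('pics/s1.png')[180:340,330:490]
cv2.imwrite('pics/c3.png',np.hstack([cv2.resize(a,(400,400)),cv2.resize(b,(400,400))]))
E
```

```text
t 1.4333 [ 0.6367 -0.0534  0.2188] yaw 1.571 gap 0.0852 gf 0.0 F [-0.9  0.   1. ]
d cm [-0.13 -0.37 10.38] w [-0.    -0.002  0.   ]
```

View pics/c3.png

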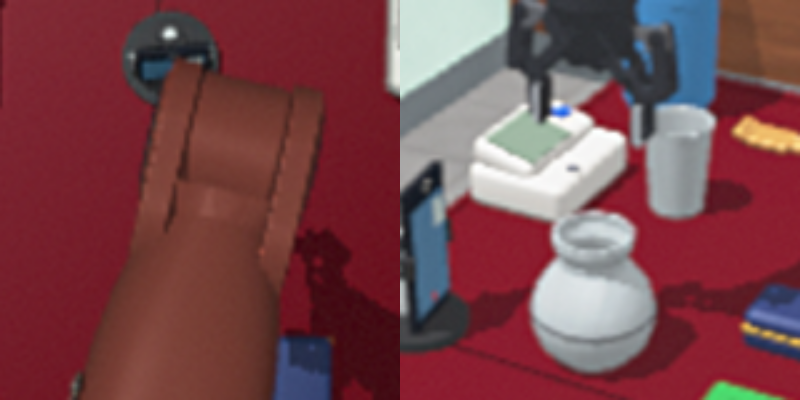

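The open fingers straddle the lota's rim line in both directions (side crop: fingers at (540,100) and (640,125), rim (593,235)).

{"fn": "drive_tool", "kwargs": {
  "increments": [
    [1,0,0,2,0,0,0],
    [1,0,0,4,0,0,0],
    [1,0,0,6,0,0,0],
    [1,0,0,6,0,0,0],
    [1,0,0,6,0,0,0]
  ]
}}

```text
clock: 1.95
tcp_pos: [0.6328, -0.0585, 0.16]
tool_rot: [[0.005, 1.0, -0.002], [1.0, -0.005, 0.0], [0.0, -0.002, -1.0]]
wrist_force: [0.5, 0.2, 0.0]
finger_gap: 0.0854
grasp_force: 0.0
```

```bash
python3 -c "
from h import *
to(.633,-.0545,.115,1.571)"
```

```text
t 1.95 [ 0.6328 -0.0585  0.16  ] yaw 1.566 gap 0.0854 gf 0.0 F [0.5 0.2 0. ]
d cm [0.4  0.03 4.5 ] w [-0.002 -0.    -0.005]
```

{"fn": "drive_tool", "kwargs": {
  "increments": [
    [1,0.4,0,0,0,0,0],
    [1,0.4,0,1.5,0,0,0],
    [1,0.4,0,3,0,0,0],
    [1,0.4,0,4.5,0,0,0],
    [1,0.4,0,4.5,0,0,0],
    [1,0.4,0,4.5,0,0,0]
  ]
}}

```text
clock: 2.45
tcp_pos: [0.6343, -0.0538, 0.1163]
tool_rot: [[0.004, 1.0, 0.0], [1.0, -0.004, -0.0], [-0.0, 0.0, -1.0]]
wrist_force: [0.7, 0.7, 0.4]
finger_gap: 0.0857
grasp_force: 0.0
```

{"fn": "drive_tool", "kwargs": {
  "increments": [
    [-1,0,0,0,0,0,0],
    [-1,0,0,0,0,0,0],
    [-1,0,0,0,0,0,0],
    [-1,0,0,0,0,0,0],
    [-1,0,0,0,0,0,0],
    [-1,0,0,0,0,0,0]
  ],
  "squeeze": 35
}}

```text
clock: 2.95
tcp_pos: [0.6351, -0.054, 0.1177]
tool_rot: [[0.004, 1.0, 0.003], [1.0, -0.004, -0.001], [-0.001, 0.003, -1.0]]
wrist_force: [-2.7, 0.0, 8.4]
finger_gap: 0.067
grasp_force: 37.3
```

{"fn": "drive_tool", "kwargs": {
  "increments": [
    [-1,0,0,-0.5,0,0,0],
    [-1,0,0,-1.2,0,0,0],
    [-1,0,0,-2.5,0,0,0],
    [-1,0,0,-4,0,0,0],
    [-1,0,0,-6,0,0,0],
    [-1,0,0,-8,0,0,0],
    [-1,0,0,-8,0,0,0],
    [-1,0,0,-8,0,0,0]
  ]
}}

```text
clock: 3.62
tcp_pos: [0.635, -0.0539, 0.1967]
tool_rot: [[0.004, 1.0, 0.003], [1.0, -0.004, -0.001], [-0.001, 0.003, -1.0]]
wrist_force: [-0.6, 0.3, -2.6]
finger_gap: 0.0666
grasp_force: 40.0
```

```bash
python3 - <<'E'
from h import *
to(.446,.2725,.2,1.571)
snap('side','pics/s2.png')
b=cv2.imread('pics/s2.png')[100:350,250:550]
cv2.imwrite('pics/c4.png',cv2.resize(b,(600,500)))
E
```

```text
t 3.6167 [ 0.635  -0.0539  0.1967] yaw 1.567 gap 0.0666 gf 39.9724750360474 F [-0.6  0.3 -2.6]
d cm [ 32.56 -19.03  -0.4 ] w [ 0.003  0.001 -0.004]
```

View pics/c4.png

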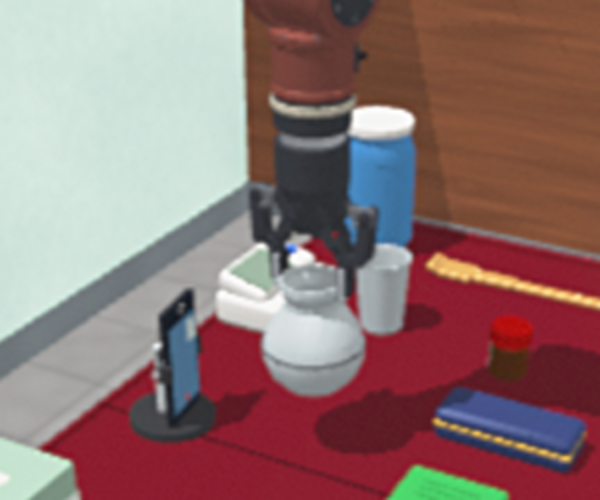

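The lota hangs upright from the grip, well clear of the table and phone.

{"fn": "drive_tool", "kwargs": {
  "increments": [
    [-1,1,-0.6,0,0,0,0],
    [-1,3,-1.8,0,0,0,0],
    [-1,5.5,-3.2,0,0,0,0],
    [-1,8.2,-4.8,0,0,0,0],
    [-1,10.9,-6.4,0,0,0,0],
    [-1,13.6,-8,0,0,0,0],
    [-1,16.3,-9.5,0,0,0,0],
    [-1,19,-11.1,0,0,0,0]
  ]
}}

```text
clock: 4.33
tcp_pos: [0.5216, 0.1382, 0.1942]
tool_rot: [[0.004, 1.0, -0.002], [1.0, -0.004, -0.0], [-0.0, -0.002, -1.0]]
wrist_force: [0.2, 0.4, -2.2]
finger_gap: 0.0669
grasp_force: 40.1
```

{"fn": "drive_tool", "kwargs": {
  "increments": [
    [-1,2.7,-1.6,0,0,0,0],
    [-1,5.4,-3.2,0,0,0,0],
    [-1,8,-4.7,0,0,0,0],
    [-1,10.5,-6.1,0,0,0,0],
    [-1,12.4,-7.2,0,0,0,0],
    [-1,13.5,-7.9,0,0,0,0],
    [-1,13.5,-7.9,0,0,0,0],
    [-1,13.5,-7.9,0,0,0,0]
  ]
}}

```text
clock: 5.0
tcp_pos: [0.4447, 0.272, 0.1947]
tool_rot: [[0.003, 1.0, -0.001], [1.0, -0.003, -0.001], [-0.001, -0.001, -1.0]]
wrist_force: [-0.1, -0.3, -1.1]
finger_gap: 0.0673
grasp_force: 40.2
```

```bash
python3 -c "
from h import *
to(.446,.2725,.1245,1.571)"
```

```text
t 5.0 [0.4447 0.272  0.1947] yaw 1.568 gap 0.0673 gf 40.15992038184777 F [-0.1 -0.3 -1.1]
d cm [0.06 0.14 7.02] w [-0.001  0.001 -0.003]
```

{"fn": "drive_tool", "kwargs": {
  "increments": [
    [-1,0.1,0.15,1.5,0,0,0],
    [-1,0.1,0.15,3.5,0,0,0],
    [-1,0.1,0.15,5.2,0,0,0],
    [-1,0.1,0.15,6.2,0,0,0],
    [-1,0.1,0.15,6.8,0,0,0],
    [-1,0.1,0.15,7,0,0,0],
    [-1,0.1,0.15,7,0,0,0],
    [-1,0.1,0.15,7,0,0,0]
  ]
}}

```text
clock: 5.67
tcp_pos: [0.4475, 0.273, 0.126]
tool_rot: [[0.004, 1.0, 0.001], [1.0, -0.004, 0.0], [0.0, 0.001, -1.0]]
wrist_force: [-0.5, -0.6, -1.3]
finger_gap: 0.0669
grasp_force: 40.2
```

{"fn": "drive_tool", "kwargs": {
  "increments": [
    [-1,0,0,0.1,0,0,0],
    [-1,0,0,0.1,0,0,0],
    [-1,0,0,0.2,0,0,0],
    [-1,0,0,0.2,0,0,0]
  ]
}}

```text
clock: 6.0
tcp_pos: [0.447, 0.2731, 0.1235]
tool_rot: [[0.004, 1.0, 0.0], [1.0, -0.004, 0.0], [0.0, 0.0, -1.0]]
wrist_force: [-0.2, -0.0, -2.0]
finger_gap: 0.0672
grasp_force: 40.2
```

{"fn": "drive_tool", "kwargs": {
  "increments": [
    [-1,0,0,0.1,0,0,0],
    [-1,0,0,0.15,0,0,0],
    [-1,0,0,0.15,0,0,0],
    [-1,0,0,0.15,0,0,0]
  ]
}}

```text
clock: 6.33
tcp_pos: [0.4471, 0.2734, 0.1228]
tool_rot: [[0.004, 1.0, 0.001], [1.0, -0.004, 0.001], [0.001, 0.001, -1.0]]
wrist_force: [-3.0, -0.1, 9.5]
finger_gap: 0.0674
grasp_force: 41.1
```

{"fn": "drive_tool", "kwargs": {
  "increments": [
    [0.75,0,0,0,0,0,0],
    [1,0,0,0,0,0,0],
    [1,0,0,0,0,0,0],
    [1,0,0,0,0,0,0],
    [1,0,0,0,0,0,0]
  ]
}}

```text
clock: 6.75
tcp_pos: [0.4469, 0.273, 0.1217]
tool_rot: [[0.004, 1.0, -0.0], [1.0, -0.004, -0.0], [-0.0, -0.0, -1.0]]
wrist_force: [-0.3, 0.2, -0.0]
finger_gap: 0.0855
grasp_force: 0.0
```

{"fn": "drive_tool", "kwargs": {
  "increments": [
    [1,0,0,-1,0,0,0],
    [1,0,0,-2.5,0,0,0],
    [1,0,0,-4.5,0,0,0],
    [1,0,0,-7,0,0,0],
    [1,0,0,-9.5,0,0,0],
    [1,0,0,-11.5,0,0,0],
    [1,0,0,-11.5,0,0,0]
  ]
}}

```text
clock: 7.33
tcp_pos: [0.4488, 0.2738, 0.2415]
tool_rot: [[0.004, 1.0, 0.006], [1.0, -0.004, 0.003], [0.003, 0.006, -1.0]]
wrist_force: [1.5, 0.8, 0.3]
finger_gap: 0.0856
grasp_force: 0.0
```

```bash
python3 - <<'E'
from h import *
to(.4944,-.3004,.235,1.571)
snap('side','pics/s3.png')
b=cv2.imread('pics/s3.png')[230:530,280:580]
cv2.imwrite('pics/c5.png',cv2.resize(b,(600,600)))
E
```

```text
t 7.3333 [0.4488 0.2738 0.2415] yaw 1.567 gap 0.0856 gf 0.0 F [1.5 0.8 0.3]
d cm [-57.41   4.79   0.53] w [ 0.006 -0.003 -0.004]
```

View pics/c5.png

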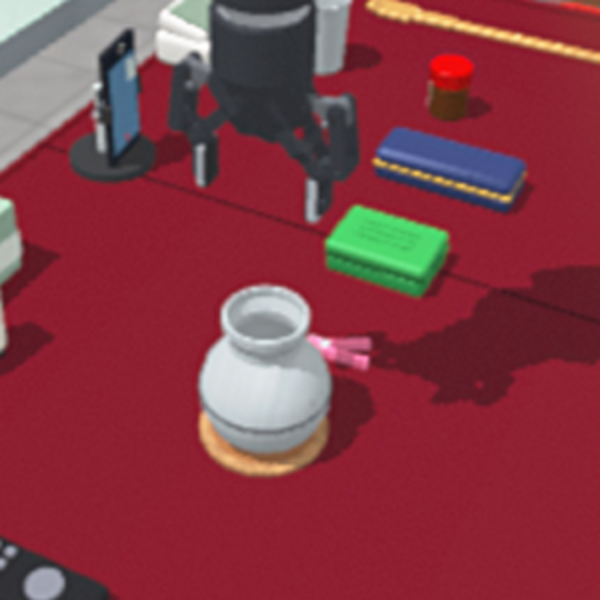

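The lota stands upright and centred on the coaster, fingers clear. On to the jar.

{"fn": "drive_tool", "kwargs": {
  "increments": [
    [1,-2,0.2,0,0,0,0],
    [1,-5.5,0.5,0,0,0,0],
    [1,-9.5,0.8,0,0,0,0],
    [1,-13.5,1.2,0,0,0,0],
    [1,-17.5,1.5,0,0,0,0],
    [1,-21.5,1.8,0,0,0,0],
    [1,-25.5,2.2,0,0,0,0],
    [1,-29.5,2.5,0,0,0,0]
  ]
}}

```text
clock: 8.05
tcp_pos: [0.47, -0.0239, 0.2363]
tool_rot: [[0.004, 1.0, -0.001], [1.0, -0.004, 0.0], [0.0, -0.001, -1.0]]
wrist_force: [0.1, 0.8, -0.1]
finger_gap: 0.085
grasp_force: 0.0
```

{"fn": "drive_tool", "kwargs": {
  "increments": [
    [1,-4,0.3,0,0,0,0],
    [1,-8,0.7,0,0,0,0],
    [1,-12,1,0,0,0,0],
    [1,-16,1.3,0,0,0,0],
    [1,-20,1.6,0,0,0,0],
    [1,-24,2,0,0,0,0],
    [1,-27.9,2.3,0,0,0,0],
    [1,-27.9,2.3,0,0,0,0]
  ]
}}

```text
clock: 8.72
tcp_pos: [0.4922, -0.3074, 0.2354]
tool_rot: [[0.009, 1.0, -0.0], [1.0, -0.009, -0.002], [-0.002, -0.0, -1.0]]
wrist_force: [-0.5, 1.2, -0.2]
finger_gap: 0.0851
grasp_force: 0.0
```

{"fn": "drive_tool", "kwargs": {
  "increments": [
    [1,0,0,2,0,0,0],
    [1,0,0,5,0,0,0],
    [1,0,0,8,0,0,0],
    [1,0,0,10,0,0,0],
    [1,0,0,10,0,0,0],
    [1,0,0,10,0,0,0]
  ]
}}

```text
clock: 9.22
tcp_pos: [0.4917, -0.3004, 0.1359]
tool_rot: [[0.004, 1.0, -0.002], [1.0, -0.004, 0.002], [0.002, -0.002, -1.0]]
wrist_force: [0.5, 1.3, 0.0]
finger_gap: 0.0853
grasp_force: 0.0
```

```bash
python3 - <<'E'
from h import *
print('lota',atz('side',412.5,389,.13))
to(.4944,-.3004,.057,1.571)
E
```

```text
lota [0.44050031 0.28193876 0.13      ]
t 9.2167 [ 0.4917 -0.3004  0.1359] yaw 1.567 gap 0.0853 gf 0.0 F [0.5 1.3 0. ]
d cm [-0.01  0.28  7.89] w [-0.002 -0.002 -0.004]
```

{"fn": "drive_tool", "kwargs": {
  "increments": [
    [1,0,0.25,2.5,0,0,0],
    [1,0,0.25,5,0,0,0],
    [1,0,0.25,7,0,0,0],
    [1,0,0.25,7.8,0,0,0],
    [1,0,0.25,7.8,0,0,0],
    [1,0,0.25,7.8,0,0,0]
  ]
}}

```text
clock: 9.72
tcp_pos: [0.4958, -0.3017, 0.0602]
tool_rot: [[0.004, 1.0, 0.001], [1.0, -0.004, -0.001], [-0.001, 0.001, -1.0]]
wrist_force: [0.7, -0.4, -0.1]
finger_gap: 0.0853
grasp_force: 0.0
```

{"fn": "drive_tool", "kwargs": {
  "increments": [
    [-1,0,0,0,0,0,0],
    [-1,0,0,0,0,0,0],
    [-1,0,0,0,0,0,0],
    [-1,0,0,0,0,0,0],
    [-1,0,0,0,0,0,0],
    [-1,0,0,0,0,0,0],
    [-1,0,0,0,0,0,0]
  ]
}}

```text
clock: 10.3
tcp_pos: [0.4957, -0.3017, 0.0601]
tool_rot: [[0.004, 1.0, 0.001], [1.0, -0.004, -0.001], [-0.001, 0.001, -1.0]]
wrist_force: [-1.2, 1.0, 6.3]
finger_gap: 0.0486
grasp_force: 35.2
```

{"fn": "drive_tool", "kwargs": {
  "increments": [
    [-1,0,0,-1,0,0,0],
    [-1,0,0,-3,0,0,0],
    [-1,0,0,-5.5,0,0,0],
    [-1,0,0,-8,0,0,0],
    [-1,0,0,-10.5,0,0,0],
    [-1,0,0,-12.7,0,0,0],
    [-1,0,0,-12.7,0,0,0],
    [-1,0,0,-12.7,0,0,0]
  ]
}}

```text
clock: 10.97
tcp_pos: [0.4957, -0.3017, 0.1876]
tool_rot: [[0.004, 1.0, 0.002], [1.0, -0.004, -0.002], [-0.002, 0.002, -1.0]]
wrist_force: [-0.8, 0.6, -2.1]
finger_gap: 0.0487
grasp_force: 36.7
```

```bash
python3 - <<'E'
from h import *
to(.604,-.031,.187,1.571)
snap('side','pics/s4.png');snap('top','pics/t4.png')
a=proj('side',[.4955,-.301,.18]).astype(int);print(a,proj('side',[.4955,-.301,.15]))
b=cv2.imread('pics/s4.png')[a[1]-40:a[1]+60,a[0]-35:a[0]+35]
c=cv2.imread('pics/t4.png')[315:385,260:330]
cv2.imwrite('pics/c6.png',np.hstack([cv2.resize(b,(385,550),interpolation=2),cv2.resize(c,(400,550),interpolation=2)]))
E
```

```text
t 10.9667 [ 0.4957 -0.3017  0.1876] yaw 1.567 gap 0.0487 gf 36.689234375953674 F [-0.8  0.6 -2.1]
d cm [27.11 10.72  0.03] w [ 0.002  0.002 -0.004]
[510 218] [508.90233579 229.86196206]
```

View pics/c6.png

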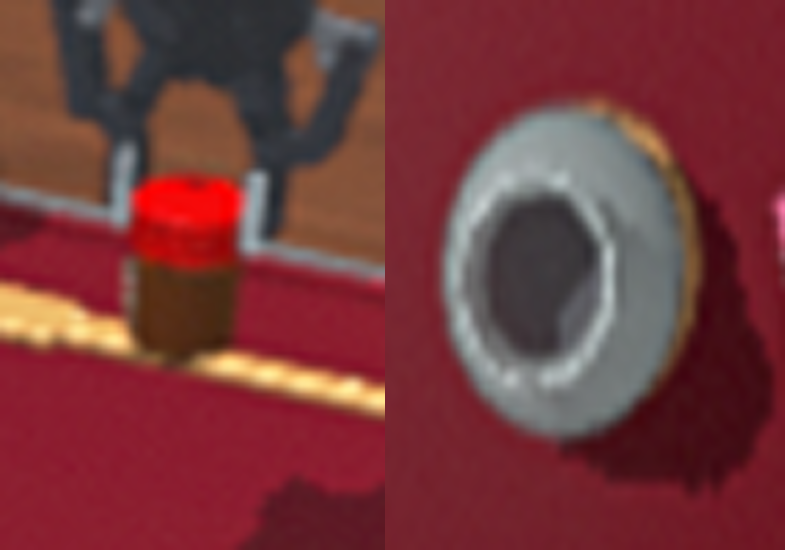

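The jar hangs upright by its cap. The label still shows only as a sliver, so I'll turn it towards the side camera at the hold position to measure its direction.

{"fn": "drive_tool", "kwargs": {
  "increments": [
    [-1,2,0.8,0,0,0,-0.05],
    [-1,5,2,0,0,0,-0.15],
    [-1,8.5,3.4,0,0,0,-0.26],
    [-1,12,4.7,0,0,0,-0.37],
    [-1,15.5,6.1,0,0,0,-0.48],
    [-1,19,7.5,0,0,0,-0.59],
    [-1,22.5,8.9,0,0,0,-0.7],
    [-1,25,9.9,0,0,0,-0.8]
  ]
}}

```text
clock: 11.73
tcp_pos: [0.5949, -0.0484, 0.1844]
tool_rot: [[-0.719, 0.695, -0.002], [0.695, 0.719, 0.001], [0.002, -0.001, -1.0]]
wrist_force: [-0.1, 0.4, -1.0]
finger_gap: 0.0484
grasp_force: 36.6
```

```bash
python3 - <<'E'
from h import *
print('lota',atz('top',286.6,350,.13))
to(.604,-.031,.187,2.57)
E
```

```text
lota [0.4454189  0.27287458 0.13      ]
t 11.7333 [ 0.5949 -0.0484  0.1844] yaw 2.374 gap 0.0484 gf 36.64929986000061 F [-0.1  0.4 -1. ]
d cm [ 0.56  1.88 -0.26] w [-0.    -0.003 -0.196]
```

Lota measured centred on the coaster from above (0.445, 0.273).

{"fn": "drive_tool", "kwargs": {
  "increments": [
    [-1,0.3,1,-0.2,0,0,-0.1],
    [-1,0.5,1.8,-0.2,0,0,-0.2],
    [-1,0.5,1.8,-0.2,0,0,-0.2],
    [-1,0.5,1.8,-0.2,0,0,-0.2],
    [-1,0.5,1.8,-0.2,0,0,-0.2]
  ]
}}

```text
clock: 12.15
tcp_pos: [0.6034, -0.0357, 0.187]
tool_rot: [[-0.837, 0.547, -0.002], [0.547, 0.837, 0.0], [0.001, -0.001, -1.0]]
wrist_force: [-0.7, -0.6, -0.6]
finger_gap: 0.0489
grasp_force: 36.7
```

```bash
python3 - <<'E'
from h import *
to(.604,-.031,.187,2.57)
d=snap('side','pics/s5.png');p=r.observe()['tcp_pos']
for z in(-.06,-.037,.0): print(proj('side',p+[0,0,z]))
a=proj('side',p+[0,0,-.02]).astype(int);print(a)
b=cv2.imread('pics/s5.png')[a[1]-30:a[1]+35,a[0]-40:a[0]+40]
cv2.imwrite('pics/c7.png',cv2.resize(b,(640,520),interpolation=2))
E
```

```text
t 12.15 [ 0.6034 -0.0357  0.187 ] yaw 2.563 gap 0.0489 gf 36.67270481586456 F [-0.7 -0.6 -0.6]
d cm [ 0.21  0.43 -0.  ] w [-0.001 -0.001 -0.007]
[415.32304774 277.28407973]
[415.40574102 267.76544574]
[415.5422463  252.05263534]
[415 260]
```

View pics/c7.png

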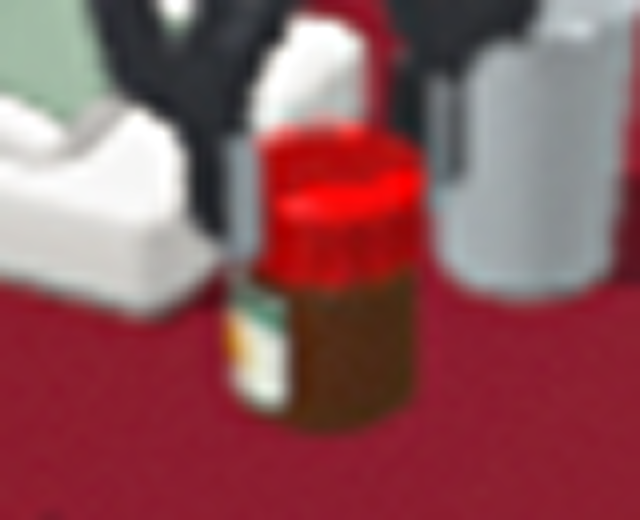

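The label shows at the left (x 228–290, yellow patch at its left edge), still well off the camera's direction. I'll turn it further.

{"fn": "drive_tool", "kwargs": {
  "increments": [
    [-1,0.1,0.2,0,0,0,-0.1],
    [-1,0.2,0.4,0,0,0,-0.22],
    [-1,0.2,0.4,0,0,0,-0.34],
    [-1,0.2,0.4,0,0,0,-0.46],
    [-1,0.2,0.4,0,0,0,-0.58],
    [-1,0.2,0.4,0,0,0,-0.7],
    [-1,0.2,0.4,0,0,0,-0.82],
    [-1,0.2,0.4,0,0,0,-0.94]
  ]
}}

```text
clock: 12.87
tcp_pos: [0.6042, -0.0317, 0.1877]
tool_rot: [[-0.933, -0.36, -0.0], [-0.36, 0.933, 0.0], [0.0, 0.0, -1.0]]
wrist_force: [0.5, -0.2, 0.2]
finger_gap: 0.0485
grasp_force: 36.7
```

{"fn": "drive_tool", "kwargs": {
  "increments": [
    [-1,0,0,0,0,0,-0.1],
    [-1,0,0,0,0,0,-0.2],
    [-1,0,0,0,0,0,-0.26],
    [-1,0,0,0,0,0,-0.26],
    [-1,0,0,0,0,0,-0.26],
    [-1,0,0,0,0,0,-0.26]
  ]
}}

```text
clock: 13.37
tcp_pos: [0.6045, -0.0312, 0.1878]
tool_rot: [[-0.813, -0.582, -0.0], [-0.582, 0.813, 0.0], [0.0, 0.0, -1.0]]
wrist_force: [0.3, -0.2, -1.0]
finger_gap: 0.0487
grasp_force: 36.7
```

```bash
python3 - <<'E'
from h import *
to(.604,-.031,.187,2.57+1.2)
d=snap('side','pics/s6.png');p=r.observe()['tcp_pos']
for z in(-.06,-.037,.0): print(proj('side',p+[0,0,z]))
a=proj('side',p+[0,0,-.02]).astype(int);print(a)
b=cv2.imread('pics/s6.png')[a[1]-30:a[1]+35,a[0]-40:a[0]+40]
cv2.imwrite('pics/c8.png',cv2.resize(b,(640,520),interpolation=2))
E
```

```text
t 13.3667 [ 0.6045 -0.0312  0.1878] yaw -2.52 gap 0.0487 gf 36.659258008003235 F [ 0.3 -0.2 -1. ]
d cm [0.02 0.05 0.08] w [ 0.    -0.    -0.007]
[413.82420134 277.94741933]
[413.89230625 268.40862376]
[414.00473805 252.6613877 ]
[413 261]
```

View pics/c8.png

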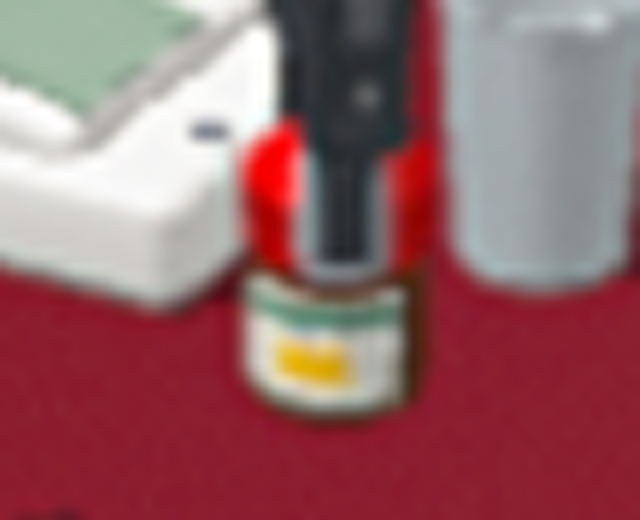

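Now the label faces the side camera almost squarely (label x 243–410, jar axis at ~328), so the label direction is tool yaw − 100.6°. Turn back to yaw ≈ 106° (1.85 rad) to face the phone.

{"fn": "drive_tool", "kwargs": {
  "increments": [
    [-1,0,0,0,0,0,0.1],
    [-1,0,0,0,0,0,0.22],
    [-1,0,0,0,0,0,0.34],
    [-1,0,0,0,0,0,0.46],
    [-1,0,0,0,0,0,0.58],
    [-1,0,0,0,0,0,0.7],
    [-1,0,0,0,0,0,0.82],
    [-1,0,0,0,0,0,0.94]
  ]
}}

```text
clock: 14.08
tcp_pos: [0.6046, -0.0309, 0.1878]
tool_rot: [[-0.948, 0.317, -0.0], [0.317, 0.948, -0.0], [0.0, -0.0, -1.0]]
wrist_force: [-0.4, -0.6, -1.4]
finger_gap: 0.0487
grasp_force: 36.7
```

{"fn": "drive_tool", "kwargs": {
  "increments": [
    [-1,0,0,0,0,0,0.12],
    [-1,0,0,0,0,0,0.24],
    [-1,0,0,0,0,0,0.36],
    [-1,0,0,0,0,0,0.48],
    [-1,0,0,0,0,0,0.6],
    [-1,0,0,0,0,0,0.72],
    [-1,0,0,0,0,0,0.84],
    [-1,0,0,0,0,0,0.94]
  ]
}}

```text
clock: 14.75
tcp_pos: [0.6046, -0.0309, 0.1878]
tool_rot: [[-0.303, 0.953, -0.0], [0.953, 0.303, 0.0], [0.0, -0.0, -1.0]]
wrist_force: [-0.7, -0.8, -1.1]
finger_gap: 0.0493
grasp_force: 36.7
```

{"fn": "drive_tool", "kwargs": {
  "increments": [
    [-1,0,0,0,0,0,0.03],
    [-1,0,0,0,0,0,0.03],
    [-1,0,0,0,0,0,0.03],
    [-1,0,0,0,0,0,0.03],
    [-1,0,0,0,0,0,0.03],
    [-1,0,0,0,0,0,0.03]
  ]
}}

```text
clock: 15.25
tcp_pos: [0.6046, -0.0308, 0.1878]
tool_rot: [[-0.282, 0.959, 0.0], [0.959, 0.282, 0.0], [0.0, 0.0, -1.0]]
wrist_force: [0.3, -0.1, -0.8]
finger_gap: 0.0488
grasp_force: 36.7
```

```bash
python3 - <<'E'
from h import *
to(.604,-.031,.187,1.85)
E
```

```text
t 15.25 [ 0.6046 -0.0308  0.1878] yaw 1.857 gap 0.0488 gf 36.655193567276 F [ 0.3 -0.1 -0.8]
d cm [-0.   -0.07  0.08] w [ 0.    -0.     0.007]
```

```bash
python3 -c "
from rig import r
print(r.sign_off())"
```

```text
the job is handed in; nothing more can be done
None
```

I've handed the job in at 15 s of the 58 s allowed, but sign-off returned no verdict. The lota stands upright on its coaster, centred to about 1 mm from above (about 11 mm off in a rougher side reading). The jar is held by its cap about 15 cm in front of the phone, label towards the lens to within an estimated 5° or so, but I did not check that pose with a last picture.

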